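# Set up a tube support on the fixture plate

## Robot

A 6-joint arm with a two-finger parallel gripper is mounted at the origin on the work surface. World frame = base frame: x ahead of the robot, y to its left, z up, the work surface at z = 0. Lengths are in mm, angles in rad, forces in N, time in s.
With the tool pointing down it reaches from about 275 to 1000 mm from the base axis. Payload 8.4 kg.
Tool frame: the origin (TCP) lies midway between the tips of the shut fingers; the grasp point (between the pads) lies 19 mm behind it; z points along the fingers, y is the line along which they close (so a half turn about z gives the same grasp; the last joint's range is limited). The gripper opens to 85 mm and grips with 20 to 120 N. Pads are 22 mm wide; open, the fingers measure 114 mm over their backs; the gripper's body (76 mm by 85 mm) begins 54 mm behind the grasp point. The pads swing forward as they close: fully open they stand 13 mm farther back than shut.
Start: joints at [-1.194, 0.353, 1.633, -0, 1.155, -0.002], TCP at [231.127, -580.696, 231.281] pointing down, gripper open.
Joint ranges: [-2.63, 2.63], [-0.92, 2.1], [0.06, 2.66], [-1.3, 4.44], [0, 2.69], [-3.02, 3.02]. Speed limits (rad/s): [2.22, 2.22, 2.79, 3.14, 3.14, 3.14].

## Interface

Orientations are given as [roll, pitch, yaw] about the fixed x, y, z axes, in that order (R = Rz(yaw) Ry(pitch) Rx(roll)).
In Python, from rig import telemetry, optics, r gives the robot as it stands.
- The arm moves only by the tool play_rows, never from a script. Its arguments are lists of equal length, an entry for each row: "dp": the shift along the tool's x, y, z in units of 40 mm (1.0 is 40 mm), a list of three; "rot": the turn, a rotation vector about the tool's x, y, z in units of 6 degrees (1.0 is 6 degrees), a list of three. In form: {"dp": [[tx, ty, tz], ...], "rot": [[ax, ay, az], ...]}. A call has 1 to 5 rows; each row is the pose to reach, as a shift and turn from the pose commanded when the call began, along the tool's axes at that moment; what a row does not reach only later rows make up. A row lasts 1/12 s, in which the tool goes at most 41.7 mm and 7.16 degrees, less where a joint would pass 70% of its speed; a pose out of reach is approached as far as the arm can. A call with a gripper value outside its range is refused whole. "fingers" is the opening, from 0 (shut) to 1 (fully open), set as the call begins (left out, the last holds). The fingers move at their own pace and stop on an object; "grip_force" is the grip in N (left out, the last holds). Time passes only in rows, so rows that repeat a pose let the fingers close. It gives the time, the measured TCP pose, the force, the opening and the grip force at its end, in the units of the state.
- telemetry.sense(): the state, without advancing time (a new reading comes with each control period).
- optics.grab_frame(name): name is "scene" or "top" or "wrist"; returns a dict with "color" (384x512x3 uint8, red, green, blue), "mtx" (3x3 intrinsics, pixels), "R" (3x3) and "t" (3): a world point X has camera coordinates R X + t; the wrist camera has in their place "mount" (4x4, takes a point from camera to tool coordinates, whose origin is the TCP and whose axes are the flange's). Camera axes: x right, y down, z forward; pixel columns grow to the right and rows downward; lengths in mm; the calibration is good to about 2 mm. A picture is of the moment at which its call begins: read the wrist's pose just before it. There is no depth.
- r.sign_off(): hands the job in; it is judged then, once.
The state is a dict: "clock": time; "qpos": joint angles; "qvel": joint speeds; "joint_efforts": joint torques, N m; "eef_pos": TCP position; "tcp_rot": TCP orientation; "contact_force": force on the tool from outside, world axes, zero at the start; "wrist_torque": the same for the moment, N m; "opening": opening from 0.0 (shut) to 1.0 (fully open); "grasp_force": force on a finger pad.
Only numpy, scipy, OpenCV 4.12 (cv2) and the standard library are available. Lean on these libraries where they do the work, as an engineer would, in place of code of your own. Each camera call takes 0.05 s, during which the arm holds its last target. There are 200 camera calls.

## Task

Set up the tube support on the aluminium fixture plate: first stand the tall stop post on the small seat at the back, then set the square-footed saddle block on the square seat and the round-footed one on the big round seat in front of it, centred, with both slots in line from seat to seat. Last, lay the square tube down in both slots with its middle midway between the blocks. Let go of everything, and leave the red tape measure and the white bottle alone.

Things in the scene. Friction and masses are not known exactly. Their poses are not given: they have to be found in the camera images.
- plate: Fixed aluminium plate on the bench, 200 (x) x 280 (y) x 10 mm high, in a new place and yaw (up to 0.25 rad) at each start. Origin: centre of its underside, on the bench; x points to its back (away from the robot), y to its left, z up. It carries three fixed dark seats whose axes are parallel to its own.
- post_seat: Small round dark seat, 56 mm across, 4 mm high, fixed on the plate near the back edge, 105 mm behind the line through the other two seats. Origin: centre of its underside, on the plate's top.
- square_seat: Square dark seat, 84 x 84 mm, 6 mm high, fixed on the front part of the plate, at its left or right end (which one changes). Origin: centre of its underside, on the plate's top.
- round_seat: Large round dark seat, 84 mm across, 6 mm high, fixed on the plate at the other end from the square seat; the two centres are 166 mm apart along the plate's y, with the plate's centre line midway between. Origin: centre of its underside, on the plate's top.
- post: Loose steel stop post, 0.4 kg, 95 mm tall, standing: round column 28 mm across on a round foot 46 mm across and 10 mm high. Origin: centre of its underside, z up along the column.
- square_block: Loose steel saddle block, 0.45 kg, 45 mm tall: square foot 64 x 64 x 8 mm, on it a body 56 mm (x) x 40 mm (y) with a slot, open at the top and at both ends, running along the block's y: slot 38 mm wide, its floor 25 mm above the underside, walls 9 mm thick. Origin: centre of its underside.
- round_block: Loose steel saddle block, 0.45 kg, like the other (same body, slot, height and axes: slot along its y, floor of the slot 25 mm up, 45 mm tall, 56 mm over the walls in x) but on a round foot 68 mm across and 8 mm high. Origin: centre of its underside.
- tube: Loose square steel tube lying flat on the bench, 0.3 kg, 25 x 25 mm, 240 mm long along its y. Origin: centre of its underside at mid-length, z up; keep the same side up.
- tape: Bystander: red tape measure lying loose beyond the work, 62 x 40 x 58 mm high. Origin: centre of its underside. Not to be disturbed.
- jug: Bystander: white plastic bottle standing loose left of the plate, 72 mm across, 190 mm tall. Origin: centre of its underside. Not to be disturbed.
Not all that is in view belongs to the job. Leave any purple or yellow look-alike of the square_block alone.

How it is judged (in metres and radians):
On the way, in this order (a step that is already met when the one before it is completed fails the run):
1. the post stands released on its seat (horizontal distance between post and post_seat below 0.012 m and z of post in the frame of post_seat between 0.001 and 0.007 m and angle between post's own z axis and vertical below 0.08 rad and linear speed of post below 0.02 m/s and angular speed of post below 0.2 rad/s and contact force between post and the fingers below 0.1 N), for 0.2 s.
2. both saddle blocks stand released on their own seats, slots in line (horizontal distance between square_block and square_seat below 0.012 m and z of square_block in the frame of square_seat between 0.003 and 0.009 m and angle between each of square_block, round_block's own z axis and vertical below 0.08 rad and linear speed of each of square_block, round_block below 0.02 m/s and angular speed of each of square_block, round_block below 0.2 rad/s and angle between the y axis of each of square_block, round_block and the y axis of plate, either way round below 0.15 rad and horizontal distance between round_block and round_seat below 0.012 m and z of round_block in the frame of round_seat between 0.003 and 0.009 m and contact force between each of square_block, round_block and the fingers below 0.1 N), for 0.2 s.
At the end, for the whole second after the job is handed in: Post upright and each block flat, within 12 mm of the centre of its own seat; slots within 0.15 rad of the plate's y; tube level in both slots, underside 38 to 45 mm above the bench, middle within 20 mm of midway between the seats; all released and at rest (all of step 1 and all of step 2 and z of tube in the frame of plate between 0.038 and 0.045 m and y of tube in the frame of plate between -0.02 and 0.02 m and x of tube in the frame of plate between -0.06 and -0.02 m and angle between the y axis of tube and the y axis of plate, either way round below 0.15 rad and angle between tube's own z axis and vertical below 0.08 rad and linear speed of tube below 0.02 m/s and angular speed of tube below 0.2 rad/s and contact force between tube and the fingers below 0.1 N); the robot touches nothing.
It fails at once if the tape measure was moved by more than 25 mm (distance of tape from where it was at the start of the episode above 0.025 m).
It fails at once if the bottle was moved by more than 25 mm (distance of jug from where it was at the start of the episode above 0.025 m).
It also fails if it takes over 120 s, if anything falls off the work surface, if the arm or the gripper's body presses on something with over 40 N, if the wrist force passes 120 N, or if a joint passes its speed limit or range.

## Working session

There is one attempt and no reset: what is moved stays moved. The work goes in short steps, Python scripts to look and compute and a tool call to move; the robot and the scene stay as the last step left them, time stands still between calls to the robot, and variables do not carry over. Pictures are saved under pics/ and viewed, at most 14 in all, crops included, and the job is handed in when it is done.

Besides the shell and the picture viewer there is one more tool, called after "Call:" by a JSON object that holds its "method" and its "body". play_rows: Moves the arm, as the interface text tells. Its arguments: {"type":"object","properties":{"dp":{"type":"array"},"rot":{"type":"array"},"fingers":{"type":"number"},"grip_force":{"type":"number"}},"required":["dp","rot"]}

```bash
mkdir -p pics; ls; python3 - <<'E'
from rig import telemetry, optics, r
import cv2,pickle
print(telemetry.sense())
for n in ("scene","top"):
    f=optics.grab_frame(n); pickle.dump(f,open(n+'.pkl','wb'))
    cv2.imwrite(f'pics/{n}0.png',cv2.resize(f['color'][:,:,::-1],(800,600),interpolation=cv2.INTER_CUBIC))
    print(n,f['mtx'],f['R'],f['t'])
E
```

```text
pics
{'clock': 0.0, 'qpos': array([-1.19440910e+00,  3.53629393e-01,  1.63415927e+00,  2.18624417e-06,
        1.15517756e+00, -2.40202271e-03]), 'qvel': array([-0.00109843, -0.00053942, -0.00092451,  0.00034954, -0.0010828 ,
       -0.00281929]), 'joint_efforts': array([-6.70223690e-04, -6.05234528e+01, -3.42072880e+01, -2.69420752e-05,
        9.18581849e-03,  5.87836809e-06]), 'eef_pos': array([ 230.9445761 , -580.24732797,  230.56263096]), 'tcp_rot': array([-3.14021909e+00, -5.29824887e-06,  3.78788367e-01]), 'contact_force': array([-0.05313448,  0.3737894 ,  0.81653369]), 'wrist_torque': array([0.05356631, 0.03144877, 0.04085523]), 'grasp_force': 0.0, 'opening': 1.0000958953615324}
scene [[376.84752736   0.         246.06124884]
 [  0.         376.84752736 192.46454164]
 [  0.           0.           1.        ]] [[ 0.39264617  0.91968772 -0.00186479]
 [ 0.72907285 -0.31250085 -0.60893021]
 [-0.56060839  0.23773455 -0.79322161]] [-199.72019293 -434.42865513 1655.92337027]
top [[407.13549868   0.         245.19240275]
 [  0.         407.13549868 191.87284864]
 [  0.           0.           1.        ]] [[ 0.01195971 -0.99989348 -0.00836665]
 [-0.99716953 -0.01130516 -0.07433112]
 [ 0.07422861  0.00923194 -0.99719852]] [ -39.49542629  597.86509872 1191.33598989]
```

View pics/scene0.png

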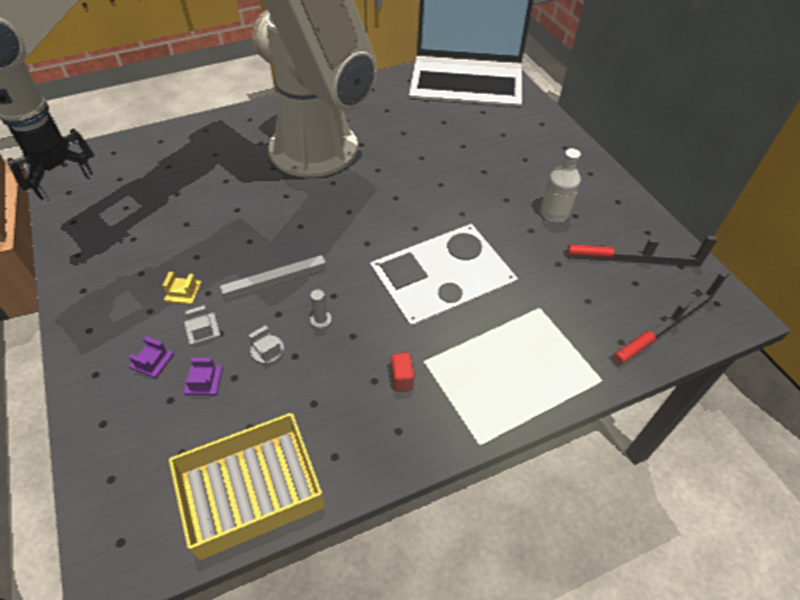

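View pics/top0.png

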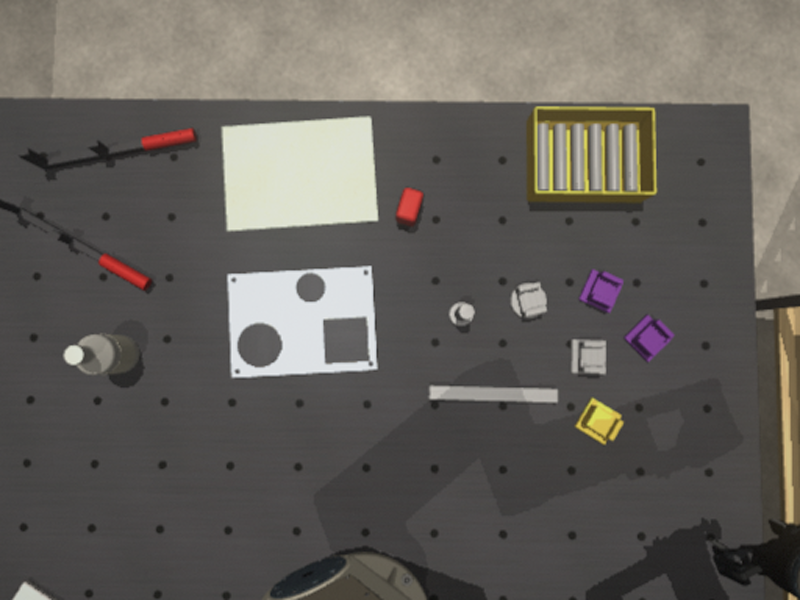

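The top view shows the plate with its corners near (229,275), (371,266), (377,370) and (232,377), the square seat on the right at (346,340), the round seat at (260,345) and the post seat at (311,287). The post foot is near (461,316), the round block near (530,300), the square block near (589,357) and the tube runs from (430,392) to (558,395). The purple and yellow blocks are look-alikes. Next I segment these and convert to world coordinates.

```bash
cat > h.py <<'E'
import numpy as np, cv2, pickle
from scipy.spatial.transform import Rotation as Ro
def cam(f,s=None):
    """world->cam R,t ; wrist uses state s"""
    if 'R' in f: return np.array(f['R']),np.array(f['t'])
    T=np.eye(4);T[:3,:3]=Ro.from_euler('xyz',s['tcp_rot']).as_matrix();T[:3,3]=s['eef_pos']
    C=np.linalg.inv(T@np.array(f['mount'])); return C[:3,:3],C[:3,3]
def p2w(f,px,z,s=None):
    R,t=cam(f,s); px=np.atleast_2d(np.asarray(px,float))
    d=np.c_[px,np.ones(len(px))]@np.linalg.inv(f['mtx']).T@R; c=-R.T@t
    return (c+d*((z-c[2])/d[:,2])[:,None])[:,:2]
def w2p(f,X,s=None):
    R,t=cam(f,s); c=np.atleast_2d(X)@R.T+t; c=c@np.array(f['mtx']).T; return c[:,:2]/c[:,2:]
def go(s,p,yaw):
    """dp and rot (units) in tool axes to reach TCP p, tool down at yaw (or +pi)"""
    M=Ro.from_euler('xyz',s['tcp_rot']); best=None
    for k in (-1,0,1):
        v=(M.inv()*Ro.from_euler('xyz',[np.pi,0,yaw+k*np.pi])).as_rotvec()
        if best is None or np.linalg.norm(v)<np.linalg.norm(best): best=v
    return np.round(M.inv().apply(np.array(p)-s['eef_pos'])/40,3), np.round(np.degrees(best)/6,3)
E
python3 - <<'E'
from h import *
f=pickle.load(open('top.pkl','rb')); im=f['color'].astype(int); 
b=((im.min(2)>105)&(im.max(2)-im.min(2)<50)).astype('uint8')
n,l,st,ce=cv2.connectedComponentsWithStats(b)
for i in range(1,n):
    if st[i,4]<60: continue
    c,_=cv2.findContours((l==i).astype('uint8'),0,2); r=cv2.minAreaRect(c[0])
    z=10 if st[i,4]>5000 else 25 
    w=p2w(f,cv2.boxPoints(r),z); print(st[i],(ce[i]*1.5625).round(),w.round(0).tolist(), w.mean(0).round())
x0,y0,x1,y1=145,168,243,244
d=(im[y0:y1,x0:x1].max(2)<110).astype('uint8')
n,l,st,ce=cv2.connectedComponentsWithStats(d)
for i in range(1,n):
    if st[i,4]>150: print(st[i],p2w(f,ce[i]+[x0,y0],14).round(1))
print(optics:=0)
E
```

```text
[    0     0   512   191 36509] [446.  65.] [[1194.0, 744.0], [1205.0, -850.0], [614.0, -828.0], [596.0, 710.0]] [902. -56.]
[ 141   74  102   74 6616] [299. 173.] [[940.0, 297.0], [964.0, -4.0], [753.0, -21.0], [729.0, 276.0]] [847. 137.]
[344  79   7  43 286] [542. 155.] [[944.0, -328.0], [945.0, -346.0], [815.0, -345.0], [815.0, -327.0]] [ 880. -336.]
[355  79   8  43 280] [561. 157.] [[945.0, -361.0], [945.0, -381.0], [816.0, -383.0], [815.0, -363.0]] [ 880. -372.]
[367  79   7  43 296] [578. 156.] [[945.0, -397.0], [945.0, -415.0], [816.0, -414.0], [816.0, -396.0]] [ 880. -406.]
[378  79   7  43 292] [595. 156.] [[945.0, -431.0], [945.0, -449.0], [816.0, -447.0], [816.0, -429.0]] [ 881. -439.]
[389  79   8  43 282] [613. 156.] [[945.0, -462.0], [946.0, -482.0], [817.0, -484.0], [816.0, -465.0]] [ 881. -473.]
[401  79   7  43 285] [631. 158.] [[817.0, -498.0], [946.0, -500.0], [946.0, -518.0], [817.0, -516.0]] [ 881. -508.]
[ 145  170   97   72 4789] [299. 318.] [[646.0, 272.0], [665.0, -9.0], [465.0, -23.0], [447.0, 255.0]] [556. 124.]
[327 180  23  23 380] [529. 299.] [[630.0, 
[... 204 characters left out ...]
 25 424] [ 90. 351.] [[494.0, 582.0], [539.0, 504.0], [477.0, 466.0], [432.0, 544.0]] [486. 524.]
[366 217  22  23 424] [589. 356.] [[528.0, -390.0], [528.0, -452.0], [464.0, -451.0], [463.0, -389.0]] [ 496. -421.]
[274 247  83  11 738] [493. 393.] [[412.0, -119.0], [439.0, -120.0], [436.0, -361.0], [409.0, -360.0]] [ 424. -240.]
[182 366  37  18  68] [313. 589.] [[45.0, 143.0], [94.0, 40.0], [85.0, 35.0], [36.0, 138.0]] [65. 89.]
[  8 372  25  12 160] [ 29. 593.] [[37.0, 645.0], [68.0, 647.0], [69.0, 577.0], [38.0, 576.0]] [ 53. 611.]
[   0    0   98   76 1131] [[560.5 108.4]]
[ 45   8  17  17 235] [[621.6 109.4]]
[ 62  36  29  28 722] [[521.4  39.1]]
[  8  40  27  27 570] [[510.1 204. ]]
0
```

```bash
python3 - <<'E'
from h import *
from rig import telemetry, optics
s=telemetry.sense(); f=optics.grab_frame('wrist'); print(f['mtx'],f['mount'])
print(go(s,[540,-350,330],0))
E
```

```text
[[303.66315275   0.         261.43113699]
 [  0.         303.66315275 196.02854635]
 [  0.           0.           1.        ]] [[ 9.94801482e-05 -9.50141558e-01 -3.11818872e-01  8.12238373e+01]
 [ 9.99999985e-01  4.98342417e-05  1.67182192e-04 -1.06448866e+00]
 [-1.43307491e-04 -3.11818884e-01  9.50141549e-01 -1.41552830e+02]
 [ 0.00000000e+00  0.00000000e+00  0.00000000e+00  1.00000000e+00]]
(array([ 9.307, -2.496, -2.481]), array([-1.200e-02,  2.000e-03,  3.617e+00]))
```

Call:
{"method": "play_rows", "body": {"dp": [[0.93,-0.25,-0.5],[1.86,-0.5,-1],[2.8,-0.75,-1.5],[3.7,-1,-2],[4.6,-1.25,-2.5]], "rot": [[0,0,0.7],[0,0,1.4],[0,0,2.1],[0,0,2.8],[0,0,3.6]]}}

```text
clock: 0.57
eef_pos: [379.6, -468.6, 328.7]
tcp_rot: [-3.141, 0.0, -0.002]
contact_force: [1.3, -0.6, -0.3]
opening: 1.005
grasp_force: 0.0
```

```bash
python3 - <<'E'
from h import *
from rig import telemetry, optics
s=telemetry.sense(); print(s['eef_pos'],s['tcp_rot'],go(s,[540,-350,330],0))
E
```

```text
[ 379.61438888 -468.55114901  328.6579689 ] [-3.14116263e+00  3.43958566e-04 -2.07228904e-03] (array([ 4.003, -2.972, -0.034]), array([-0.004,  0.003, -0.02 ]))
```

Call:
{"method": "play_rows", "body": {"dp": [[0.8,-0.6,0],[1.6,-1.2,0],[2.4,-1.8,0],[3.2,-2.4,0],[4,-3,0]], "rot": [[0,0,0],[0,0,0],[0,0,0],[0,0,0],[0,0,0]]}}

```text
clock: 0.98
eef_pos: [539.7, -348.1, 327.9]
tcp_rot: [-3.142, 0.0, 0.002]
contact_force: [0.4, -1.2, 0.3]
opening: 1.001
grasp_force: 0.0
```

Call:
{"method": "play_rows", "body": {"dp": [[0,0,0],[0,0,0],[0,0,0]], "rot": [[0,0,0],[0,0,0],[0,0,0]]}}

```text
clock: 1.23
eef_pos: [538.2, -349.5, 327.6]
tcp_rot: [-3.141, 0.001, 0.003]
contact_force: [-0.2, -0.0, 0.3]
opening: 1.0
grasp_force: 0.0
```

```bash
python3 - <<'E'
from h import *
from rig import telemetry, optics
s=telemetry.sense(); f=optics.grab_frame('wrist'); pickle.dump((s,f),open('w1.pkl','wb'))
cv2.imwrite('pics/w1.png',cv2.resize(f['color'][:,:,::-1],(800,600),interpolation=cv2.INTER_CUBIC))
print(s['eef_pos'],s['tcp_rot'])
E
```

```text
[ 538.15662963 -349.54809316  327.5559367 ] [-3.14146969e+00  1.07728341e-03  2.66413853e-03]
```

View pics/w1.png

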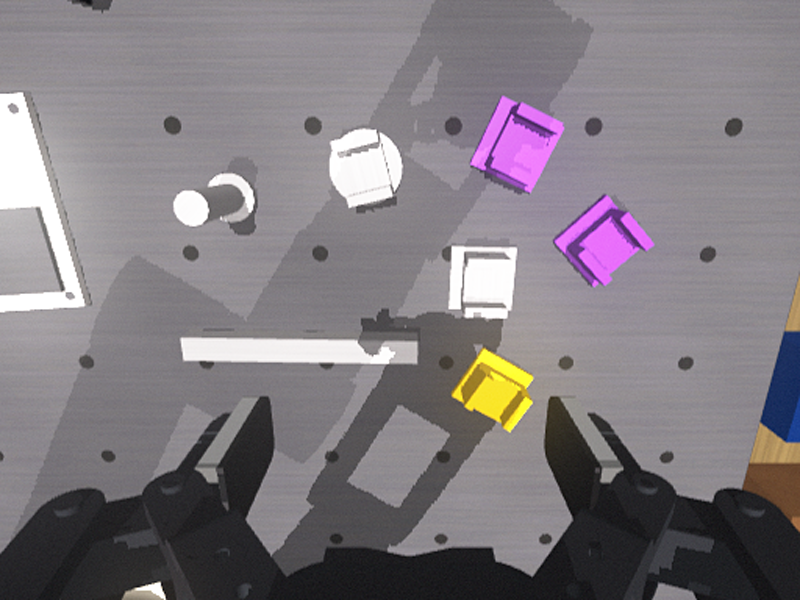

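The wrist view is clear: post foot at (231,200), round block at (366,168) and square block at (484,281), both with walls at top and bottom so the slots run left-right. The tube runs from (181,349) to (417,351). I'll fit silhouettes of the known models to get poses.

```bash
cat > fit.py <<'E'
from h import *
from scipy.optimize import minimize
def box(x,y,z0,z1,cx=0): return np.array([[cx+a*x/2,b*y/2,c] for a in(-1,1) for b in(-1,1) for c in(z0,z1)])
def cyl(d,z0,z1): 
    a=np.linspace(0,2*np.pi,40,endpoint=False); return np.array([[d/2*np.cos(t),d/2*np.sin(t),z] for t in a for z in(z0,z1)])
body=[box(56,40,8,25),box(9,40,25,45,23.5),box(9,40,25,45,-23.5)]
PARTS={'post':[cyl(46,0,10),cyl(28,10,95)],'square':[box(64,64,0,8)]+body,'round':[cyl(68,0,8)]+body,'tube':[box(25,240,0,25)]}
S=4
def hulls(name,q,f,s,z=0):
    c,n=np.cos(q[2]),np.sin(q[2]); A=np.array([[c,n,0],[-n,c,0],[0,0,1]])
    return [cv2.convexHull(w2p(f,P@A+[q[0],q[1],z],s).astype(np.float32)) for P in PARTS[name]]
def sil(name,q,f,s,shape,z=0):
    m=np.zeros((shape[0]*S,shape[1]*S),np.uint8)
    for h in hulls(name,q,f,s,z): cv2.fillConvexPoly(m,np.round(((h+.5)*S-.5)*16).astype(np.int32),1,shift=4)
    return m
def fit(name,q0,f,s,mask,z=0,pad=25):
    h=np.vstack(hulls(name,q0,f,s,z)).reshape(-1,2); H,W=mask.shape
    a=np.maximum(h.min(0)-pad,0).astype(int); b=np.minimum(h.max(0)+pad,[W,H]).astype(int)
    M=cv2.resize(mask*255,(W*S,H*S),interpolation=cv2.INTER_LINEAR)>127
    sl=(slice(a[1]*S,b[1]*S),slice(a[0]*S,b[0]*S)); M=M[sl]
    def cost(q):
        m=sil(name,q,f,s,mask.shape,z)[sl]>0; return 1-(m&M).sum()/max((m|M).sum(),1)
    q=np.array(q0,float)
    for k in(1,.4):
        X=np.vstack([q]+[q+d for d in np.diag([8,8,.15])*k]); q=minimize(cost,q,method='Nelder-Mead',options=dict(initial_simplex=X,xatol=.05,fatol=1e-4)).x
    return q,cost(q)
def blob(f,px,thr=150,sat=60):
    im=f['color'].astype(int); b=((im.min(2)>thr)&(im.max(2)-im.min(2)<sat)).astype('uint8')
    n,l=cv2.connectedComponents(b); k=l[int(px[1]),int(px[0])]; return (l==k).astype('uint8') if k else b
E
python3 - <<'E'
from fit import *
s,f=pickle.load(open('w1.pkl','rb')); 
im=cv2.resize(f['color'][:,:,::-1],None,fx=4,fy=4,interpolation=cv2.INTER_CUBIC).copy()
k=1/1.5625
for n,px,z,y in [('post',(231,200),10,0),('round',(366,168),8,.2),('square',(484,281),8,0),('tube',(300,350),25,0)]:
    p=np.array(px)*k; m=blob(f,p,185); q0=[*p2w(f,p,z,s)[0],y]
    q,c=fit(n,q0,f,s,m); print(n,m.sum(),np.round(q0,1),q.round(3),round(c,3))
    cv2.polylines(im,[np.round((h+.5)*4).astype(int) for h in hulls(n,q,f,s)],True,(0,0,255))
cv2.imwrite('pics/ov1.png',cv2.resize(im[220:1010,380:1380],(800,632))[:600])
E
```

```text
post 9162 [ 573.6 -179.7    0. ] [ 5.76031e+02 -1.78079e+02  7.50000e-02] 0.487
round 1709 [ 6.030e+02 -3.083e+02  2.000e-01] [ 6.03738e+02 -3.07238e+02  2.54000e-01] 0.087
square 1554 [ 494.2 -424.2    0. ] [ 4.96420e+02 -4.22016e+02 -2.30000e-02] 0.164
tube 2077 [ 425.8 -238.2    0. ] [ 4.23502e+02 -2.36450e+02  3.00000e-03] 0.319
```

View pics/ov1.png

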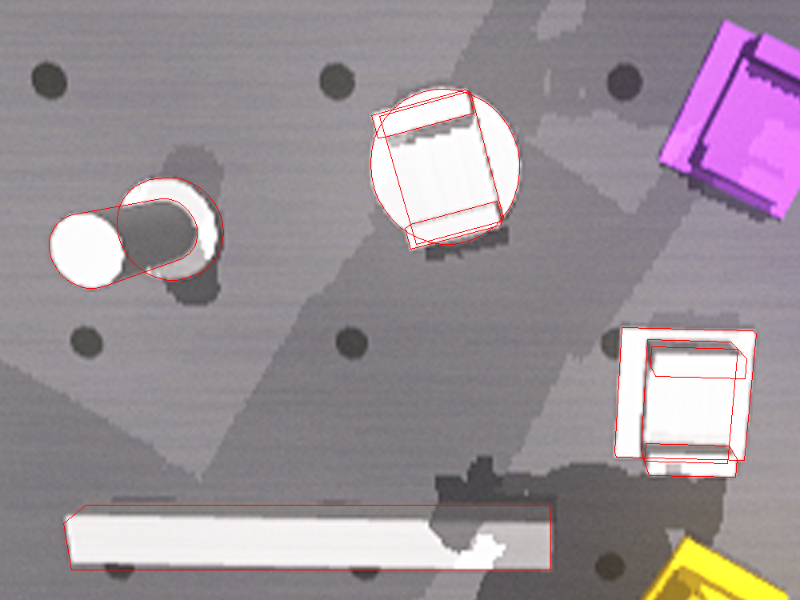

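Fits match well: post (576,-178), round block (603.7,-307.2, yaw 0.254), square block (496.4,-422, yaw -0.02), tube (423.5,-236.5, yaw 0). I'm moving to the post now.

Call:
{"method": "play_rows", "body": {"dp": [[0.2,-0.86,0.4],[0.4,-1.72,0.8],[0.6,-2.58,1.2],[0.8,-3.44,1.6],[0.95,-4.285,2]], "rot": [[0,0,0],[0,0,0],[0,0,0],[0,0,0],[0,0,0]]}}

```text
clock: 1.7
eef_pos: [575.5, -178.2, 247.6]
tcp_rot: [3.141, -0.001, -0.001]
contact_force: [0.6, 0.5, 0.4]
opening: 0.998
grasp_force: 0.0
```

Call:
{"method": "play_rows", "body": {"dp": [[0,0,0.9],[0,0,1.8],[0,0,2.7],[0,0,2.7],[0,0,2.7]], "rot": [[0,0,0],[0,0,0],[0,0,0],[0,0,0],[0,0,0]]}}

```text
clock: 2.12
eef_pos: [574.4, -178.9, 139.1]
tcp_rot: [-3.141, 0.004, 0.0]
contact_force: [0.0, -0.7, 0.3]
opening: 0.994
grasp_force: 0.0
```

```bash
python3 - <<'E'
from fit import *
from rig import telemetry, optics
s=telemetry.sense(); f=optics.grab_frame('wrist'); pickle.dump((s,f),open('w2.pkl','wb'))
im=cv2.resize(f['color'][:,:,::-1],(1024,768),interpolation=cv2.INTER_CUBIC).copy()
cv2.polylines(im,[np.round((h+.5)*2).astype(int) for h in hulls('post',[576,-178.1,0],f,s)],True,(0,0,255))
cv2.imwrite('pics/w2.png',cv2.resize(im,(640,480)))
print(s['eef_pos'],s['tcp_rot'],go(s,[576,-178,40],0))
E
```

```text
[ 574.41169981 -178.91800406  139.05040785] [-3.14054247e+00  3.79045982e-03  1.80700693e-04] (array([ 0.049, -0.02 ,  2.476]), array([-0.01 ,  0.036,  0.002]))
```

View pics/w2.png

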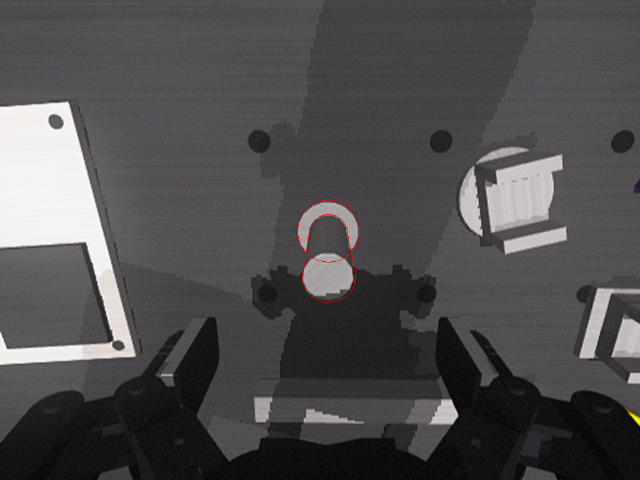

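The overlay sits on the post (foot at (328,232), top at (328,278)), between the fingers. I'll descend and grip.

Call:
{"method": "play_rows", "body": {"dp": [[0.05,0,0.7],[0.05,0,1.4],[0.05,0,2.1],[0.05,0,2.45],[0.05,0,2.45]], "rot": [[0,0,0],[0,0,0],[0,0,0],[0,0,0],[0,0,0]]}}

```text
clock: 2.58
eef_pos: [577.9, -178.8, 41.8]
tcp_rot: [-3.141, 0.001, 0.001]
contact_force: [-0.7, 0.1, -0.3]
opening: 1.002
grasp_force: 0.0
```

Call:
{"method": "play_rows", "body": {"dp": [[0,0,0],[0,0,0],[0,0,0],[0,0,0],[0,0,0]], "rot": [[0,0,0],[0,0,0],[0,0,0],[0,0,0],[0,0,0]], "fingers": 0, "grip_force": 60}}

```text
clock: 3.0
eef_pos: [579.0, -178.6, 43.4]
tcp_rot: [3.141, -0.002, 0.002]
contact_force: [-1.5, -1.6, 11.0]
opening: 0.314
grasp_force: 58.2
```

Call:
{"method": "play_rows", "body": {"dp": [[0,0,0],[0,0,0],[0,0,0],[0,0,0],[0,0,0]], "rot": [[0,0,0],[0,0,0],[0,0,0],[0,0,0],[0,0,0]]}}

```text
clock: 3.42
eef_pos: [579.1, -178.6, 43.4]
tcp_rot: [3.141, -0.002, 0.002]
contact_force: [-1.8, -0.8, 8.1]
opening: 0.311
grasp_force: 58.3
```

Call:
{"method": "play_rows", "body": {"dp": [[0,0,-0.7],[0,0,-1.5],[0,-0.5,-2.3],[0,-1,-3],[0.2,-1.6,-3.7]], "rot": [[0,0,0],[0,0,0],[0,0,0],[0,0,0],[0,0,0]]}}

```text
clock: 3.83
eef_pos: [584.4, -114.0, 191.3]
tcp_rot: [3.142, 0.002, 0.0]
contact_force: [0.6, -0.3, -3.6]
opening: 0.313
grasp_force: 59.8
```

Call:
{"method": "play_rows", "body": {"dp": [[0,-0.9,-0.3],[0,-1.8,-0.5],[0,-2.7,-0.5],[0,-3.6,-0.5],[0,-3.6,-0.5]], "rot": [[0,0,0],[0,0,0],[0,0,0],[0,0,0],[0,0,0]]}}

```text
clock: 4.25
eef_pos: [585.2, 35.5, 210.3]
tcp_rot: [-3.139, -0.0, 0.005]
contact_force: [0.0, 0.0, -3.1]
opening: 0.31
grasp_force: 60.4
```

Call:
{"method": "play_rows", "body": {"dp": [[0,0,0],[0,0,0]], "rot": [[0,0,0],[0,0,0]]}}

```text
clock: 4.42
eef_pos: [585.5, 29.9, 209.9]
tcp_rot: [3.141, 0.0, 0.003]
contact_force: [-0.4, 1.1, -2.6]
opening: 0.314
grasp_force: 60.4
```

```bash
python3 - <<'E'
from fit import *
from rig import telemetry, optics
s=telemetry.sense(); f=optics.grab_frame('wrist'); pickle.dump((s,f),open('w3.pkl','wb'))
im=cv2.resize(f['color'][:,:,::-1],(1024,768),interpolation=cv2.INTER_CUBIC).copy()
def ring(c,r,z): return np.array([[c[0]+r*np.cos(a),c[1]+r*np.sin(a),z] for a in np.linspace(0,6.28,60)])
L=[ring((621.6,109.4),28,14),ring((510.1,204),42,16)]
y=.068;c,n=np.cos(y),np.sin(y);L.append(np.array([[521.4+c*a-n*b,39.1+n*a+c*b,16] for a,b in((-42,-42),(-42,42),(42,42),(42,-42))]))
cv2.polylines(im,[np.round((w2p(f,X,s)+.5)*2).astype(int) for X in L],True,(0,0,255))
cv2.polylines(im,[np.round((h+.5)*2).astype(int) for h in hulls('post',[s['eef_pos'][0]-3,s['eef_pos'][1],0],f,s,s['eef_pos'][2]-43.4)],True,(0,255,0))
cv2.imwrite('pics/w3.png',cv2.resize(im,(800,600)))
print(s['eef_pos'],s['tcp_rot'])
E
```

```text
[585.46103727  29.90478458 209.89144167] [3.14117200e+00 4.84998444e-04 2.86510775e-03]
```

View pics/w3.png

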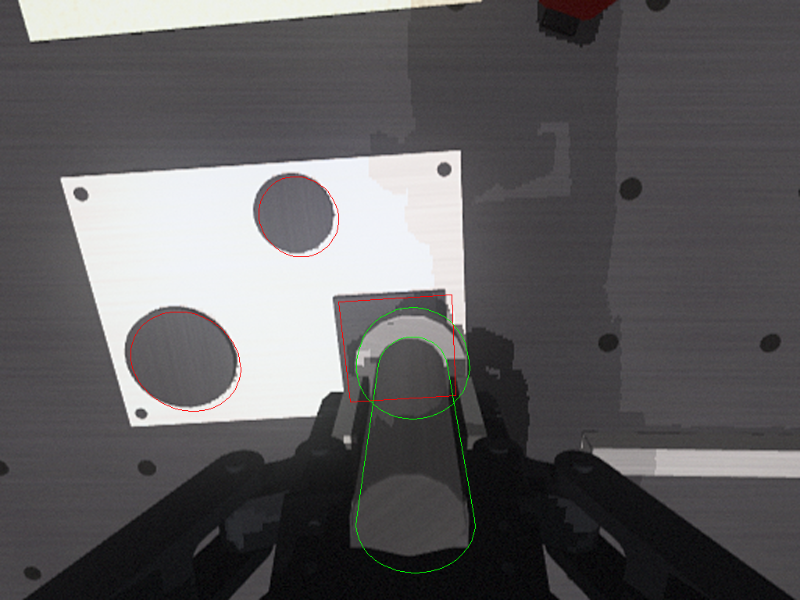

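The picture shows the post held upright. The seats sit about 5 px left and 3 px above the outlines from the top camera. I'll get seat centres from this wrist view.

```bash
python3 - <<'E'
from fit import *
s,f=pickle.load(open('w3.pkl','rb')); im=f['color'].astype(int); k=1/1.5625
for px,z in [((294,213),14),((180,358),16)]:
    d=(im.max(2)<120).astype('uint8'); n,l=cv2.connectedComponents(d); p=np.array(px)*k
    c,_=cv2.findContours((l==l[int(p[1]),int(p[0])]).astype('uint8'),0,1); c=max(c,key=cv2.contourArea)
    w=p2w(f,c.reshape(-1,2),z,s).astype(np.float32); print(len(c),cv2.fitEllipse(w), w.min(0),w.max(0))
q=np.array([(62,178),(460,151)])*k; w=p2w(f,q,10,s); print(w,np.arctan2(-(w[0]-w[1])[0],(w[0]-w[1])[1]),np.linalg.norm(w[0]-w[1]))
w=p2w(f,np.array([(333,296.5),(445,290)])*k,16,s);print(w,np.linalg.norm(w[0]-w[1]))
E
```

```text
197 ((625.1475219726562, 113.20095825195312), (51.07158279418945, 55.066139221191406), 30.843534469604492) [597.8255    84.550514] [651.01886 140.28134]
191 ((513.7962646484375, 206.89071655273438), (81.8372802734375, 84.84632873535156), 28.32377815246582) [472.8372  163.96196] [555.59906 249.42528]
[[647.29870888 272.3113187 ]
 [665.96030608  -3.79484383]] 0.06748584677601657 276.7360984723399
[[563.50401149  86.92101038]
 [568.73711336   4.28164649]] 82.80489007396118
```

Call:
{"method": "play_rows", "body": {"dp": [[0.4,-0.8,0],[0.8,-1.6,0.2],[1.05,-2.04,0.9],[1.05,-2.04,1.7],[1.05,-2.04,2.4]], "rot": [[0,0,0],[0,0,0],[0,0,0],[0,0,0],[0,0,0]]}}

```text
clock: 4.88
eef_pos: [628.2, 111.3, 112.5]
tcp_rot: [3.142, -0.0, 0.002]
contact_force: [0.0, -0.2, -4.2]
opening: 0.312
grasp_force: 60.8
```

Call:
{"method": "play_rows", "body": {"dp": [[0,0,0.6],[0,0,1],[0,0,1.1],[0,0,1.1],[0,0,1.1]], "rot": [[0,0,0],[0,0,0],[0,0,0],[0,0,0],[0,0,0]]}}

```text
clock: 5.3
eef_pos: [628.3, 110.8, 70.7]
tcp_rot: [-3.142, -0.001, 0.001]
contact_force: [0.4, 0.6, -2.4]
opening: 0.309
grasp_force: 60.8
```

```bash
python3 - <<'E'
from fit import *
from rig import telemetry, optics
s=telemetry.sense(); f=optics.grab_frame('wrist'); pickle.dump((s,f),open('w4.pkl','wb'))
im=cv2.resize(f['color'][:,:,::-1],(640,480),interpolation=cv2.INTER_CUBIC)
t=optics.grab_frame('top'); im2=cv2.resize(t['color'][150:250,140:260,::-1],(576,480),interpolation=cv2.INTER_CUBIC)
cv2.imwrite('pics/w4.png',cv2.resize(np.hstack([im,im2]),(800,316)))
print(s['eef_pos'],s['tcp_rot'],s['contact_force'])
E
```

```text
[628.33977585 110.75026303  70.68726673] [-3.14152579e+00 -7.05277302e-04  6.24121786e-04] [ 0.35055391  0.5553173  -2.35233655]
```

View pics/w4.png

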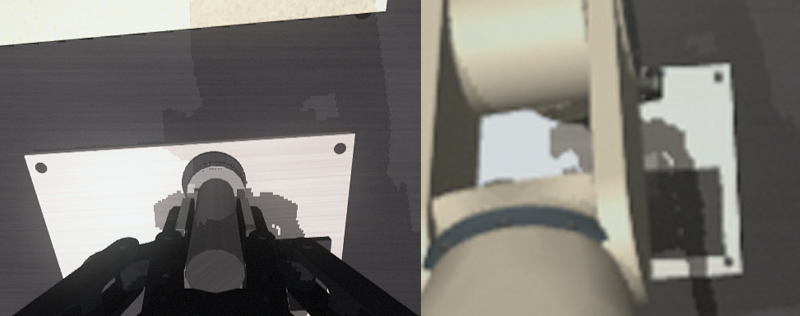

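The post is centred left-right over its seat, about 13 mm above it. I'm lowering until contact.

Call:
{"method": "play_rows", "body": {"dp": [[0,0,0.1],[0,0,0.2],[0,0,0.27],[0,0,0.3],[0,0,0.3]], "rot": [[0,0,0],[0,0,0],[0,0,0],[0,0,0],[0,0,0]]}}

```text
clock: 5.82
eef_pos: [627.5, 111.6, 57.7]
tcp_rot: [3.142, 0.0, 0.002]
contact_force: [-0.2, 0.3, -2.8]
opening: 0.315
grasp_force: 61.1
```

Call:
{"method": "play_rows", "body": {"dp": [[0,0,0.02],[0,0,0.04],[0,0,0.06],[0,0,0.06]], "rot": [[0,0,0],[0,0,0],[0,0,0],[0,0,0]]}}

```text
clock: 6.15
eef_pos: [627.9, 111.6, 57.5]
tcp_rot: [-3.142, -0.0, 0.002]
contact_force: [-5.3, -1.7, 14.7]
opening: 0.31
grasp_force: 62.8
```

Contact. I'm releasing and rising.

Call:
{"method": "play_rows", "body": {"dp": [[0,0,0],[0,0,0],[0,0,0],[0,0,0],[0,0,0]], "rot": [[0,0,0],[0,0,0],[0,0,0],[0,0,0],[0,0,0]], "fingers": 1}}

```text
clock: 6.57
eef_pos: [627.7, 111.5, 55.5]
tcp_rot: [-3.142, 0.0, 0.002]
contact_force: [-0.2, -0.5, -0.2]
opening: 0.989
grasp_force: 0.0
```

Call:
{"method": "play_rows", "body": {"dp": [[0,0,-0.5],[0,0,-1.3],[0,0,-2.2],[0,0,-3.1],[0,0,-4]], "rot": [[0,0,0],[0,0,0],[0,0,0],[0,0,0],[0,0,0]]}}

```text
clock: 6.98
eef_pos: [627.3, 111.5, 217.0]
tcp_rot: [3.142, 0.0, 0.002]
contact_force: [1.2, 0.3, 0.1]
opening: 1.0
grasp_force: 0.0
```

Call:
{"method": "play_rows", "body": {"dp": [[-0.4,0.5,0],[-0.8,1,0],[-1.2,1.5,0],[-1.6,2,0],[-1.6,2,0]], "rot": [[0,0,0],[0,0,0],[0,0,0],[0,0,0],[0,0,0]]}}

```text
clock: 7.4
eef_pos: [560.9, 28.8, 215.4]
tcp_rot: [3.14, 0.002, 0.0]
contact_force: [0.6, 0.5, -0.4]
opening: 1.001
grasp_force: 0.0
```

```bash
python3 - <<'E'
from fit import *
from rig import telemetry, optics
s=telemetry.sense(); f=optics.grab_frame('wrist'); pickle.dump((s,f),open('w5.pkl','wb'))
im=cv2.resize(f['color'][:,:,::-1],(1024,768),interpolation=cv2.INTER_CUBIC).copy()
def ring(c,r,z): return np.array([[c[0]+r*np.cos(a),c[1]+r*np.sin(a),z] for a in np.linspace(0,6.28,60)])
L=[ring((623.5,111.5),28,14),ring((512.8,206),42,16)]
y=.068;c,n=np.cos(y),np.sin(y);L.append(np.array([[523.5+c*a-n*b,41.3+n*a+c*b,16] for a,b in((-42,-42),(-42,42),(42,42),(42,-42))]))
cv2.polylines(im,[np.round((w2p(f,X,s)+.5)*2).astype(int) for X in L],True,(0,0,255))
cv2.imwrite('pics/w5.png',cv2.resize(im,(800,600)))
print(s['eef_pos'],s['tcp_rot'],s['qpos'])
print(go(s,[603.7,-307.2,120],np.pi/2+.254))
E
```

```text
[560.88935702  28.80395929 215.41174362] [3.14043104e+00 2.27533053e-03 4.68806195e-04] [ 4.92784284e-02  2.72616048e-01  1.78515484e+00 -1.18577337e-03
  1.08615135e+00  1.62015829e+00]
(array([1.072, 8.398, 2.393]), array([2.4000e-02, 1.1000e-02, 1.2579e+01]))
```

View pics/w5.png

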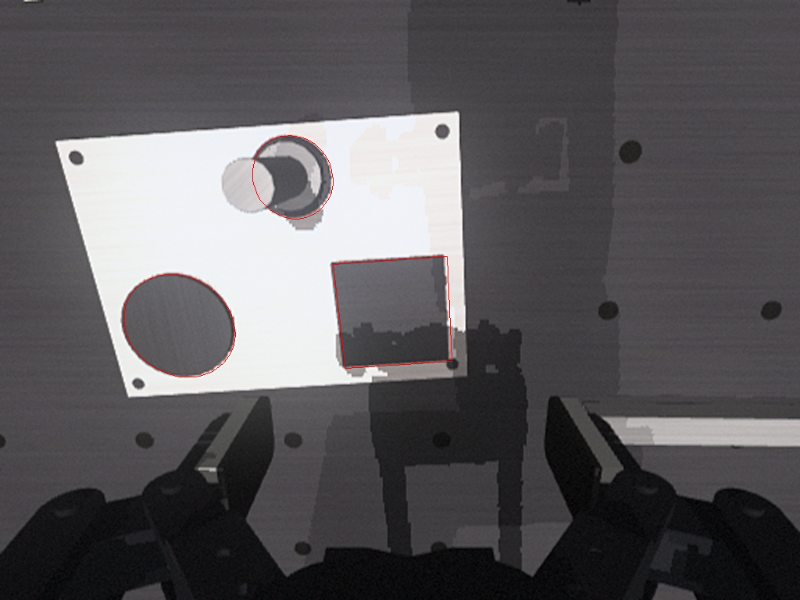

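The outlines sit on all three seats, and the post stands on its seat at (290,178). Next is the round block.

Call:
{"method": "play_rows", "body": {"dp": [[0.1,0.9,0],[0.2,1.8,0],[0.35,2.7,0],[0.45,3.6,0],[0.55,4.5,0]], "rot": [[0,0,1],[0,0,2],[0,0,3],[0,0,4],[0,0,5]]}}

```text
clock: 7.87
eef_pos: [587.2, -149.6, 215.6]
tcp_rot: [-3.141, -0.001, -0.526]
contact_force: [0.9, 0.4, 0.0]
opening: 1.003
grasp_force: 0.0
```

```bash
python3 - <<'E'
from fit import *
from rig import telemetry, optics
s=telemetry.sense(); print(s['eef_pos'],s['tcp_rot'])
print(go(s,[603.7,-307.2,200],np.pi/2+.254))
w,f=pickle.load(open('w1.pkl','rb'))
for z in (8,45): print(z,p2w(f,np.array([(487,350),(453,393),(518,145),(555,240)])/1.5625,z,w).round())
E
```

```text
[ 587.22056594 -149.63458717  215.59937402] [-3.14107321e+00 -6.61082450e-04 -5.26296911e-01]
(array([2.335, 3.199, 0.39 ]), array([-7.000e-03, -4.000e-03,  7.549e+00]))
8 [[ 419. -431.]
 [ 368. -397.]
 [ 624. -449.]
 [ 536. -491.]]
45 [[ 435. -425.]
 [ 388. -393.]
 [ 623. -441.]
 [ 543. -480.]]
```

The other wrist branch would exceed the last joint's range at the round seat, so I'm turning the opposite way, to yaw 1.825.

Call:
{"method": "play_rows", "body": {"dp": [[0.5,0.65,0],[1,1.3,0],[1.5,2,0],[2,2.7,0],[2.33,3.2,0]], "rot": [[0,0,-1.15],[0,0,-2.3],[0,0,-3.45],[0,0,-4.6],[0,0,-5.75]]}}

```text
clock: 8.28
eef_pos: [604.3, -308.5, 215.3]
tcp_rot: [3.141, -0.001, 0.086]
contact_force: [0.7, 0.7, -0.5]
opening: 1.002
grasp_force: 0.0
```

Call:
{"method": "play_rows", "body": {"dp": [[0,0,0],[0,0,0],[0,0,0],[0,0,0],[0,0,0]], "rot": [[0,0,-1.15],[0,0,-2.3],[0,0,-3.45],[0,0,-4.6],[0,0,-5.75]]}}

```text
clock: 8.7
eef_pos: [604.2, -305.7, 215.2]
tcp_rot: [3.142, -0.0, 0.689]
contact_force: [-0.1, 0.4, -0.5]
opening: 1.001
grasp_force: 0.0
```

Call:
{"method": "play_rows", "body": {"dp": [[0,0,0],[0,0,0],[0,0,0],[0,0,0],[0,0,0]], "rot": [[0,0,-1.15],[0,0,-2.3],[0,0,-3.45],[0,0,-4.6],[0,0,-5.75]]}}

```text
clock: 9.12
eef_pos: [604.3, -305.5, 215.3]
tcp_rot: [3.141, -0.0, 1.291]
contact_force: [-0.3, 0.4, -0.3]
opening: 1.0
grasp_force: 0.0
```

Call:
{"method": "play_rows", "body": {"dp": [[0,0,0],[0,0,0],[0,0,0],[0,0,0],[0,0,0]], "rot": [[0,0,-1.15],[0,0,-2.3],[0,0,-3.45],[0,0,-4.6],[0,0,-5.2]]}}

```text
clock: 9.53
eef_pos: [604.2, -305.5, 215.3]
tcp_rot: [3.141, -0.0, 1.836]
contact_force: [0.6, -0.4, -0.2]
opening: 1.005
grasp_force: 0.0
```

```bash
cat > shot.py <<'E'
from fit import *
from rig import telemetry, optics
def shot(name,models=(),rings=True,save=True):
    s=telemetry.sense(); f=optics.grab_frame('wrist'); pickle.dump((s,f),open(name+'.pkl','wb'))
    im=cv2.resize(f['color'][:,:,::-1],(1024,768),interpolation=cv2.INTER_CUBIC).copy()
    for n,q,z in models: cv2.polylines(im,[np.round((h+.5)*2).astype(int) for h in hulls(n,q,f,s,z)],True,(0,0,255))
    cv2.imwrite(f'pics/{name}.png',cv2.resize(im,(640,480)))
    return s,f
E
python3 - <<'E'
from shot import *
s,f=shot('w6',[('round',[603.7,-307.2,.254],0)])
print(s['eef_pos'],s['tcp_rot'],s['qpos'],go(s,[603.7,-307.2,12],np.pi/2+.254))
E
```

```text
[ 604.23616378 -305.50021477  215.27231928] [ 3.14121373e+00 -7.79405368e-05  1.83624976e+00] [-4.70488869e-01  4.47058730e-01  1.52819353e+00  3.39562194e-04
  1.16611188e+00 -7.36075948e-01] (array([-0.038, -0.026,  5.082]), array([ 0.004, -0.001,  0.109]))
```

View pics/w6.png

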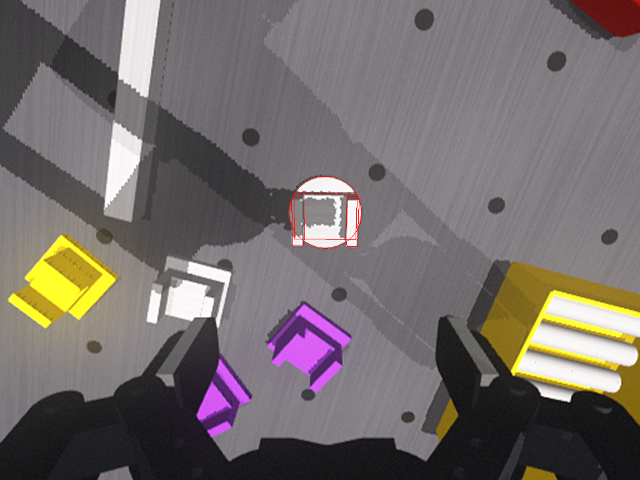

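The model outline sits on the round block at (325,212), walls in line with the fingers. I'm descending to grip it.

Call:
{"method": "play_rows", "body": {"dp": [[-0.04,-0.03,0.8],[-0.04,-0.03,1.7],[-0.04,-0.03,2.6],[-0.04,-0.03,3.5],[-0.04,-0.03,4.2]], "rot": [[0,0,0.1],[0,0,0.1],[0,0,0.1],[0,0,0.1],[0,0,0.1]]}}

```text
clock: 10.0
eef_pos: [602.2, -306.9, 44.6]
tcp_rot: [-3.141, -0.001, 1.817]
contact_force: [-0.4, 0.8, -0.5]
opening: 1.002
grasp_force: 0.0
```

Call:
{"method": "play_rows", "body": {"dp": [[0,0,0.4],[0,0,0.8],[0,0,0.85],[0,0,0.85]], "rot": [[0,0,0],[0,0,0],[0,0,0],[0,0,0]]}}

```text
clock: 10.33
eef_pos: [602.3, -307.2, 12.4]
tcp_rot: [-3.14, -0.001, 1.818]
contact_force: [1.1, -0.3, 0.0]
opening: 1.0
grasp_force: 0.0
```

Call:
{"method": "play_rows", "body": {"dp": [[0,0,0],[0,0,0],[0,0,0],[0,0,0],[0,0,0]], "rot": [[0,0,0],[0,0,0],[0,0,0],[0,0,0],[0,0,0]], "fingers": 0, "grip_force": 60}}

```text
clock: 10.75
eef_pos: [603.4, -308.3, 15.3]
tcp_rot: [3.14, 0.002, 1.818]
contact_force: [0.4, 1.1, 8.3]
opening: 0.642
grasp_force: 66.3
```

Call:
{"method": "play_rows", "body": {"dp": [[0,0,-0.7],[0,0,-1.5],[0,0,-2.4],[0,0,-3.3],[0,0,-4.1]], "rot": [[0,0,0],[0,0,0.4],[0,0,0.9],[0,0,1.4],[0,0,1.7]]}}

```text
clock: 11.17
eef_pos: [602.1, -307.7, 179.7]
tcp_rot: [3.141, 0.0, 1.638]
contact_force: [1.3, 0.2, -4.6]
opening: 0.645
grasp_force: 66.5
```

```bash
python3 - <<'E'
from fit import *
from rig import telemetry, optics
s=telemetry.sense(); print(s['eef_pos'],s['tcp_rot'])
print(go(s,[512.8,206,180],np.pi/2+.068))
E
```

```text
[ 602.08879736 -307.66744291  179.72981302] [3.14128221e+00 8.89930176e-05 1.63756812e+00]
(array([ 1.2962e+01, -1.3700e+00, -8.0000e-03]), array([ 0.003,  0.001, -0.012]))
```

Call:
{"method": "play_rows", "body": {"dp": [[0.9,-0.1,0],[1.8,-0.2,0],[2.7,-0.3,0],[3.6,-0.4,0],[4.5,-0.5,0]], "rot": [[0,0,0],[0,0,0],[0,0,0],[0,0,0],[0,0,0]]}}

```text
clock: 11.58
eef_pos: [568.7, -128.1, 177.6]
tcp_rot: [-3.141, -0.0, 1.64]
contact_force: [0.3, 0.4, -4.8]
opening: 0.642
grasp_force: 66.6
```

Call:
{"method": "play_rows", "body": {"dp": [[0.9,-0.1,0],[1.8,-0.2,0],[2.7,-0.3,0],[3.6,-0.4,0],[4.5,-0.5,0]], "rot": [[0,0,0],[0,0,0],[0,0,0],[0,0,0],[0,0,0]]}}

```text
clock: 12.0
eef_pos: [536.3, 50.0, 177.7]
tcp_rot: [-3.141, -0.0, 1.64]
contact_force: [0.7, 0.3, -4.7]
opening: 0.64
grasp_force: 66.6
```

Call:
{"method": "play_rows", "body": {"dp": [[0.9,-0.1,0],[1.8,-0.2,0],[2.7,-0.3,0],[3.6,-0.37,0],[3.96,-0.37,0]], "rot": [[0,0,0],[0,0,0],[0,0,0],[0,0,0],[0,0,0]]}}

```text
clock: 12.42
eef_pos: [510.1, 209.2, 177.8]
tcp_rot: [-3.141, -0.001, 1.642]
contact_force: [0.4, -0.4, -4.8]
opening: 0.642
grasp_force: 66.6
```

Call:
{"method": "play_rows", "body": {"dp": [[0,0,0],[0,0,0]], "rot": [[0,0,0],[0,0,0]]}}

```text
clock: 12.58
eef_pos: [510.9, 206.0, 177.5]
tcp_rot: [-3.141, 0.0, 1.643]
contact_force: [0.1, -0.6, -4.3]
opening: 0.642
grasp_force: 66.6
```

```bash
python3 - <<'E'
from shot import *
s=telemetry.sense(); s,f=shot('w7',[('round',[s['eef_pos'][0],s['eef_pos'][1],s['tcp_rot'][2]-np.pi/2],s['eef_pos'][2]-15.3)])
print(s['eef_pos'],s['tcp_rot'],go(s,[512.8,206,40],np.pi/2+.068))
E
```

```text
[510.8938894  206.03084305 177.49594593] [-3.14121010e+00  3.64949450e-04  1.64263927e+00] (array([-3.000e-03,  4.900e-02,  3.437e+00]), array([-0.004,  0.003,  0.037]))
```

View pics/w7.png

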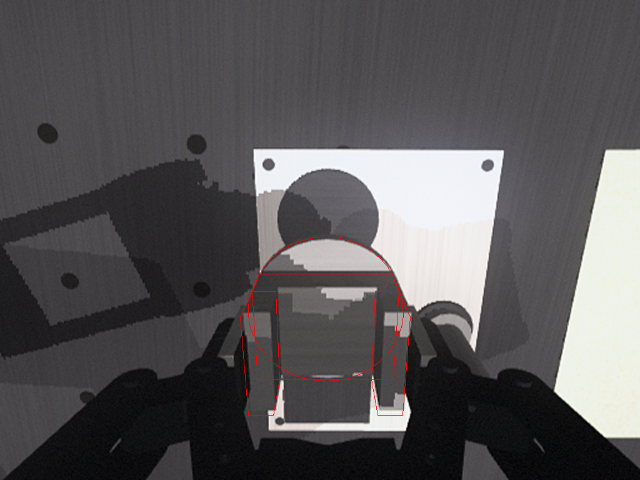

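The held block matches its outline and lines up with the round seat (centre at (328,218)). I'm lowering it.

Call:
{"method": "play_rows", "body": {"dp": [[0,0.05,0.8],[0,0.05,1.7],[0,0.05,2.6],[0,0.05,3.2],[0,0.05,3.4]], "rot": [[0,0,0],[0,0,0],[0,0,0],[0,0,0],[0,0,0]]}}

```text
clock: 13.05
eef_pos: [511.1, 203.2, 38.0]
tcp_rot: [-3.136, 0.002, 1.639]
contact_force: [-0.7, -0.5, -3.7]
opening: 0.643
grasp_force: 66.3
```

Call:
{"method": "play_rows", "body": {"dp": [[0,0,0.05],[0,0,0.1],[0,0,0.15],[0,0,0.15]], "rot": [[0,0,0],[0,0,0],[0,0,0],[0,0,0]]}}

```text
clock: 13.38
eef_pos: [514.6, 205.8, 36.9]
tcp_rot: [3.139, -0.001, 1.64]
contact_force: [0.1, 0.4, -4.6]
opening: 0.642
grasp_force: 66.3
```

Call:
{"method": "play_rows", "body": {"dp": [[0,-0.04,0.03],[0,-0.04,0.06],[0,-0.04,0.09],[0,-0.04,0.09]], "rot": [[0,0,0],[0,0,0],[0,0,0],[0,0,0]]}}

```text
clock: 13.72
eef_pos: [511.9, 205.6, 32.1]
tcp_rot: [3.141, -0.0, 1.641]
contact_force: [-1.2, -0.2, -4.9]
opening: 0.645
grasp_force: 66.3
```

Call:
{"method": "play_rows", "body": {"dp": [[0,0,0.02],[0,0,0.04],[0,0,0.04]], "rot": [[0,0,0],[0,0,0],[0,0,0]]}}

```text
clock: 13.97
eef_pos: [512.0, 205.7, 31.3]
tcp_rot: [3.141, -0.0, 1.641]
contact_force: [-3.3, -1.3, 8.0]
opening: 0.643
grasp_force: 67.8
```

Call:
{"method": "play_rows", "body": {"dp": [[0,0,0],[0,0,0],[0,0,0],[0,0,0]], "rot": [[0,0,0],[0,0,0],[0,0,0],[0,0,0]], "fingers": 1}}

```text
clock: 14.3
eef_pos: [512.1, 205.6, 30.5]
tcp_rot: [3.141, -0.0, 1.641]
contact_force: [-0.0, 0.0, -0.8]
opening: 1.002
grasp_force: 0.0
```

Call:
{"method": "play_rows", "body": {"dp": [[0,0,-0.5],[0,0,-1.3],[0,0,-2.2],[0,0,-3.1],[0,0,-4.1]], "rot": [[0,0,0],[0,0,0],[0,0,0],[0,0,0],[0,0,0]]}}

```text
clock: 14.72
eef_pos: [511.2, 205.2, 195.4]
tcp_rot: [-3.14, 0.0, 1.641]
contact_force: [1.0, -0.7, -0.2]
opening: 1.002
grasp_force: 0.0
```

Call:
{"method": "play_rows", "body": {"dp": [[-0.9,0,-0.2],[-1.8,0,-0.4],[-2.7,0,-0.4],[-3.6,0,-0.4],[-3.6,0,-0.4]], "rot": [[0,0,0],[0,0,0],[0,0,0],[0,0,0],[0,0,0]]}}

```text
clock: 15.13
eef_pos: [522.1, 57.0, 210.7]
tcp_rot: [3.141, 0.002, 1.638]
contact_force: [-0.1, -0.6, 0.2]
opening: 0.999
grasp_force: 0.0
```

```bash
python3 - <<'E'
from shot import *
s,f=shot('w8',[('round',[512.8,206,.068],16),('post',[623.5,111.5,0],14)])
print(s['eef_pos'],s['tcp_rot'],go(s,[496.4,-422,215],np.pi/2-.023))
E
```

```text
[522.12738311  57.0074006  210.74024117] [3.14101065e+00 1.96655179e-03 1.63801720e+00] (array([-11.905,  -1.446,  -0.084]), array([0.006, 0.019, 0.862]))
```

View pics/w8.png

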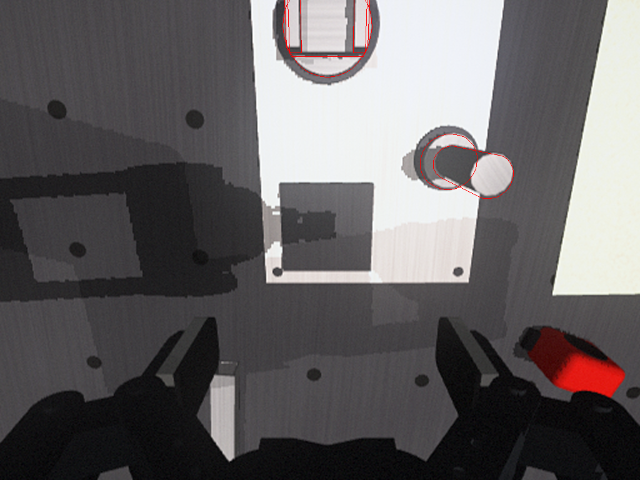

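The round block (328,30) and post (460,165) match their outlines. The post sits slightly right of its seat centre but is within tolerance. Next is the square block.

Call:
{"method": "play_rows", "body": {"dp": [[-0.9,-0.1,0],[-1.8,-0.2,0],[-2.7,-0.3,0],[-3.6,-0.4,0],[-4.5,-0.5,0]], "rot": [[0,0,0],[0,0,0],[0,0,0],[0,0,0],[0,0,0]]}}

```text
clock: 15.6
eef_pos: [514.6, -119.8, 210.4]
tcp_rot: [3.141, -0.0, 1.642]
contact_force: [0.5, 0.4, 0.4]
opening: 1.0
grasp_force: 0.0
```

Call:
{"method": "play_rows", "body": {"dp": [[-0.9,-0.1,0],[-1.8,-0.2,0],[-2.7,-0.3,0],[-3.6,-0.4,0],[-4.5,-0.5,0]], "rot": [[0,0,0],[0,0,0],[0,0,0],[0,0,0],[0,0,0]]}}

```text
clock: 16.02
eef_pos: [507.4, -301.0, 210.3]
tcp_rot: [3.141, -0.0, 1.641]
contact_force: [0.6, -0.5, 0.3]
opening: 0.998
grasp_force: 0.0
```

Call:
{"method": "play_rows", "body": {"dp": [[-0.9,-0.1,0],[-1.8,-0.2,0],[-2.5,-0.4,0],[-2.9,-0.45,0],[-2.9,-0.45,0]], "rot": [[0,0,0.2],[0,0,0.4],[0,0,0.6],[0,0,0.86],[0,0,0.86]], "fingers": 0.85}}

```text
clock: 16.43
eef_pos: [497.4, -419.4, 209.9]
tcp_rot: [3.141, 0.001, 1.547]
contact_force: [-0.1, 0.7, 0.8]
opening: 0.854
grasp_force: 0.0
```

Call:
{"method": "play_rows", "body": {"dp": [[0,0,0],[0,0,0]], "rot": [[0,0,0],[0,0,0]]}}

```text
clock: 16.6
eef_pos: [497.7, -415.5, 210.1]
tcp_rot: [-3.141, -0.001, 1.552]
contact_force: [0.2, 0.6, -0.1]
opening: 0.848
grasp_force: 0.0
```

```bash
python3 - <<'E'
from shot import *
s,f=shot('w9',[('square',[496.4,-422,-.023],0)])
print(s['eef_pos'],s['tcp_rot'],s['opening'],go(s,[496.4,-422,14],np.pi/2-.023))
E
```

```text
[ 497.68904926 -415.48427453  210.06341583] [-3.14114834e+00 -1.12230264e-03  1.55153585e+00] 0.8476442789814166 (array([-0.169, -0.027,  4.901]), array([-0.004, -0.011,  0.036]))
```

View pics/w9.png

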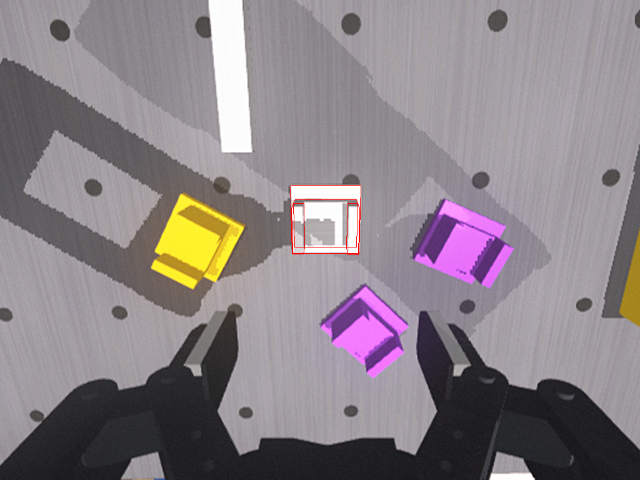

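The outline fits the square block at (326,218), with more than 30 mm to the yellow and purple look-alikes. I'm descending.

Call:
{"method": "play_rows", "body": {"dp": [[-0.17,-0.03,0.8],[-0.17,-0.03,1.7],[-0.17,-0.03,2.6],[-0.17,-0.03,3.5],[-0.17,-0.03,4.2]], "rot": [[0,0,0],[0,0,0],[0,0,0],[0,0,0],[0,0,0]]}}

```text
clock: 17.07
eef_pos: [495.8, -421.5, 40.1]
tcp_rot: [-3.14, -0.001, 1.552]
contact_force: [0.5, -0.2, 0.5]
opening: 0.849
grasp_force: 0.0
```

Call:
{"method": "play_rows", "body": {"dp": [[0,0,0.3],[0,0,0.65],[0,0,0.68],[0,0,0.68]], "rot": [[0,0,0],[0,0,0],[0,0,0],[0,0,0]]}}

```text
clock: 17.4
eef_pos: [496.5, -423.6, 15.7]
tcp_rot: [3.141, 0.0, 1.551]
contact_force: [-0.2, 0.4, -0.1]
opening: 0.851
grasp_force: 0.0
```

Call:
{"method": "play_rows", "body": {"dp": [[0,0,0],[0,0,0],[0,0,0],[0,0,0],[0,0,0]], "rot": [[0,0,0],[0,0,0],[0,0,0],[0,0,0],[0,0,0]], "fingers": 0}}

```text
clock: 17.82
eef_pos: [497.1, -424.7, 17.3]
tcp_rot: [3.139, 0.002, 1.551]
contact_force: [0.3, 1.2, 7.6]
opening: 0.642
grasp_force: 66.2
```

Call:
{"method": "play_rows", "body": {"dp": [[0,0,-0.7],[0,0,-1.5],[0,0,-2.4],[0,0,-3.3],[0,0,-4.1]], "rot": [[0,0,0],[0,0,-0.2],[0,0,-0.4],[0,0,-0.6],[0,0,-0.86]]}}

```text
clock: 18.23
eef_pos: [495.9, -423.8, 181.9]
tcp_rot: [3.141, 0.001, 1.641]
contact_force: [-0.3, 0.1, -4.2]
opening: 0.646
grasp_force: 66.6
```

```bash
python3 - <<'E'
from h import *
from rig import telemetry
s=telemetry.sense(); print(s['eef_pos'],s['tcp_rot'],go(s,[523.5,41.3,180],np.pi/2+.068))
E
```

```text
[ 495.85175623 -423.77625161  181.86689905] [3.14082279e+00 7.44007897e-04 1.64145175e+00] (array([11.549,  1.51 ,  0.039]), array([0.007, 0.007, 0.025]))
```

Call:
{"method": "play_rows", "body": {"dp": [[0.9,0.1,0],[1.8,0.2,0],[2.7,0.35,0],[3.6,0.47,0],[4.5,0.6,0]], "rot": [[0,0,0],[0,0,0],[0,0,0],[0,0,0],[0,0,0]]}}

```text
clock: 18.65
eef_pos: [506.8, -241.0, 179.7]
tcp_rot: [3.141, 0.0, 1.64]
contact_force: [0.6, 0.5, -4.3]
opening: 0.643
grasp_force: 66.7
```

Call:
{"method": "play_rows", "body": {"dp": [[0.9,0.1,0],[1.8,0.2,0],[2.7,0.35,0],[3.6,0.47,0],[4.5,0.6,0]], "rot": [[0,0,0],[0,0,0],[0,0,0],[0,0,0],[0,0,0]]}}

```text
clock: 19.07
eef_pos: [518.3, -59.7, 179.7]
tcp_rot: [3.141, 0.0, 1.64]
contact_force: [1.5, -0.4, -4.3]
opening: 0.646
grasp_force: 66.7
```

Call:
{"method": "play_rows", "body": {"dp": [[0.9,0.1,0],[1.8,0.2,0],[2.48,0.31,0.5],[2.48,0.31,1],[2.48,0.31,1.5]], "rot": [[0,0,0],[0,0,0],[0,0,0],[0,0,0],[0,0,0]]}}

```text
clock: 19.48
eef_pos: [524.5, 40.3, 119.4]
tcp_rot: [3.14, -0.0, 1.644]
contact_force: [0.8, -0.6, -5.2]
opening: 0.646
grasp_force: 66.7
```

Call:
{"method": "play_rows", "body": {"dp": [[0,0,0.5],[0,0,1],[0,0,1]], "rot": [[0,0,0],[0,0,0],[0,0,0]]}}

```text
clock: 19.73
eef_pos: [521.6, 38.4, 76.4]
tcp_rot: [-3.136, 0.0, 1.641]
contact_force: [-2.1, -0.6, -5.0]
opening: 0.642
grasp_force: 66.4
```

```bash
python3 - <<'E'
from shot import *
s=telemetry.sense(); s,f=shot('w10',[('square',[s['eef_pos'][0],s['eef_pos'][1]+2.5,s['tcp_rot'][2]-np.pi/2],s['eef_pos'][2]-17.3)])
print(s['eef_pos'],s['tcp_rot'],go(s,[523.5,39,36],np.pi/2+.068))
E
```

```text
[521.60423155  38.41562706  76.42741133] [-3.13643526e+00  2.95342677e-06  1.64086990e+00] (array([0.011, 0.054, 1.01 ]), array([-0.049,  0.   ,  0.02 ]))
```

View pics/w10.png

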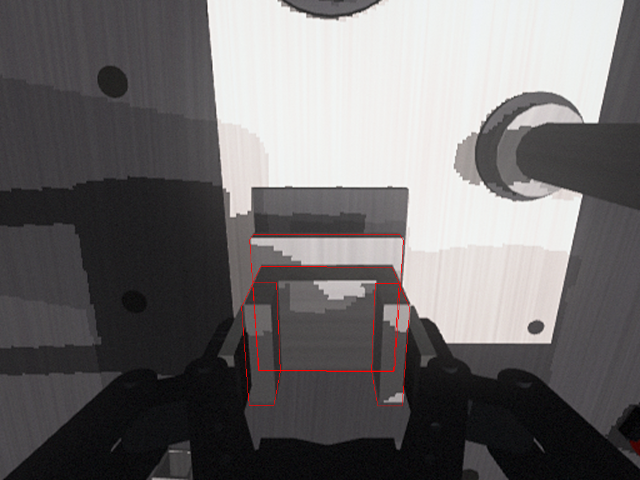

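The held block lines up with the square seat (252–407 px). I'm lowering it.

Call:
{"method": "play_rows", "body": {"dp": [[0,0.03,0.3],[0,0.03,0.6],[0,0.03,0.85],[0,0.03,0.95],[0,0.03,0.95]], "rot": [[0,0,0],[0,0,0],[0,0,0],[0,0,0],[0,0,0]]}}

```text
clock: 20.2
eef_pos: [525.0, 38.5, 40.6]
tcp_rot: [-3.141, -0.0, 1.641]
contact_force: [-0.1, 0.7, -4.5]
opening: 0.643
grasp_force: 66.5
```

Call:
{"method": "play_rows", "body": {"dp": [[0,0,0.02],[0,0,0.04],[0,0,0.04]], "rot": [[0,0,0],[0,0,0],[0,0,0]]}}

```text
clock: 20.45
eef_pos: [525.8, 38.6, 40.0]
tcp_rot: [3.141, -0.0, 1.641]
contact_force: [-0.6, -0.1, -4.6]
opening: 0.642
grasp_force: 66.5
```

Call:
{"method": "play_rows", "body": {"dp": [[0,-0.04,0.04],[0,-0.04,0.08],[0,-0.04,0.12],[0,-0.04,0.14],[0,-0.04,0.14]], "rot": [[0,0,0],[0,0,0],[0,0,0],[0,0,0],[0,0,0]]}}

```text
clock: 20.87
eef_pos: [523.7, 38.5, 33.8]
tcp_rot: [-3.141, -0.0, 1.641]
contact_force: [0.2, 0.2, -5.1]
opening: 0.644
grasp_force: 66.5
```

Call:
{"method": "play_rows", "body": {"dp": [[0,0,0.02],[0,0,0.04],[0,0,0.04]], "rot": [[0,0,0],[0,0,0],[0,0,0]]}}

```text
clock: 21.12
eef_pos: [523.8, 38.5, 33.3]
tcp_rot: [3.142, -0.0, 1.641]
contact_force: [-4.4, -0.9, 9.6]
opening: 0.645
grasp_force: 68.1
```

Call:
{"method": "play_rows", "body": {"dp": [[0,0,0],[0,0,0],[0,0,0],[0,0,0]], "rot": [[0,0,0],[0,0,0],[0,0,0],[0,0,0]], "fingers": 1}}

```text
clock: 21.45
eef_pos: [524.1, 38.5, 32.5]
tcp_rot: [3.141, 0.0, 1.641]
contact_force: [-0.3, 0.6, -0.8]
opening: 0.995
grasp_force: 0.0
```

Call:
{"method": "play_rows", "body": {"dp": [[0,0,-0.5],[0,0,-1.3],[0,0,-2.2],[0,0,-3.1],[0,0,-4.1]], "rot": [[0,0,0],[0,0,0],[0,0,0],[0,0,0],[0,0,0]]}}

```text
clock: 21.87
eef_pos: [523.0, 38.4, 197.4]
tcp_rot: [-3.14, -0.0, 1.641]
contact_force: [1.1, 0.2, 0.1]
opening: 1.003
grasp_force: 0.0
```

Call:
{"method": "play_rows", "body": {"dp": [[-0.9,-0.3,0],[-1.8,-0.6,0],[-2.7,-0.9,0],[-3.6,-1.2,0],[-4.5,-1.5,0]], "rot": [[0,0,0],[0,0,0.2],[0,0,0.4],[0,0,0.6],[0,0,0.64]]}}

```text
clock: 22.28
eef_pos: [475.9, -146.7, 196.7]
tcp_rot: [3.141, 0.0, 1.573]
contact_force: [0.2, 0.2, 0.0]
opening: 0.999
grasp_force: 0.0
```

```bash
python3 - <<'E'
from h import *
from rig import telemetry
s=telemetry.sense(); print(s['eef_pos'],s['tcp_rot'],go(s,[423.5,-236.5,200],np.pi/2+.003))
E
```

```text
[ 475.86185368 -146.74006743  196.65466049] [3.14097166e+00 2.19571327e-04 1.57299091e+00] (array([-2.241, -1.314, -0.084]), array([ 0.006,  0.002, -0.008]))
```

Call:
{"method": "play_rows", "body": {"dp": [[-0.8,-0.5,0],[-1.6,-1,0],[-2.24,-1.3,0],[-2.24,-1.3,0],[-2.24,-1.3,0]], "rot": [[0,0,0],[0,0,0],[0,0,0],[0,0,0],[0,0,0]]}}

```text
clock: 22.7
eef_pos: [424.1, -236.2, 196.4]
tcp_rot: [3.141, -0.0, 1.57]
contact_force: [-0.1, -0.2, -0.3]
opening: 1.004
grasp_force: 0.0
```

```bash
python3 - <<'E'
from shot import *
s,f=shot('w11')
im=f['color']; p=w2p(f,[[423.5,-236.5,25]],s)[0]; print(p,im[int(p[1]),int(p[0])])
for thr in (150,185):
    m=blob(f,p,thr); print(m.sum(),fit('tube',[423.5,-236.5,0],f,s,m))
# edges of the tube top across world x at several y
for y in (-330,-290,-190,-150):
    xs=np.arange(395,455,2); q=w2p(f,[[x,y,25] for x in xs],s).round().astype(int)
    print(y,[int(im[b,a].min()) if 0<=b<384 and 0<=a<512 else -1 for a,b in q])
print(s['eef_pos'],s['tcp_rot'],go(s,[423.5,-236.5,3],np.pi/2+.003))
E
```

```text
[260.11797106 177.28423094] [174 170 171]
78675 (array([ 4.35295475e+02, -2.14318916e+02, -9.33462503e-02]), np.float64(0.6288344301344422))
5047 (array([ 4.24961184e+02, -2.36623142e+02, -1.23454396e-02]), np.float64(0.1414287946079854))
-330 [176, 180, 181, 182, 178, 178, 116, 121, 134, 255, 255, 255, 255, 255, 255, 255, 255, 255, 255, 255, 255, 151, 157, 159, 178, 174, 176, 176, 176, 176]
-290 [171, 179, 176, 175, 176, 174, 179, 119, 134, 255, 255, 255, 255, 254, 252, 252, 253, 252, 253, 253, 252, 231, 160, 162, 159, 157, 162, 152, 161, 161]
-190 [147, 154, 158, 153, 160, 154, 165, 106, 110, 227, 255, 254, 255, 254, 254, 254, 254, 254, 254, 255, 254, 255, 164, 172, 169, 168, 166, 168, 168, 166]
-150 [157, 156, 156, 152, 165, 159, 160, 114, 118, 119, 255, 254, 254, 255, 254, 255, 254, 255, 255, 255, 255, 255, 202, 173, 161, 190, 186, 187, 180, 188]
[ 424.13513821 -236.18850103  196.40720644] [ 3.14142725e+00 -1.55862538e-05  1.57048286e+00] (array([-0.008, -0.017,  4.835]), array([ 0.002, -0.   , -0.032]))
```

Call:
{"method": "play_rows", "body": {"dp": [[0,0,0.8],[0,0,1.7],[0,0,2.6],[0,0,3.5],[0,0,4.2]], "rot": [[0,0,0],[0,0,0.05],[0,0,0.1],[0,0,0.1],[0,0,0.1]]}}

```text
clock: 23.17
eef_pos: [424.7, -233.4, 26.2]
tcp_rot: [-3.141, -0.001, 1.565]
contact_force: [-0.2, 0.6, -0.2]
opening: 1.001
grasp_force: 0.0
```

Call:
{"method": "play_rows", "body": {"dp": [[0,0,0.25],[0,0,0.5],[0,0,0.6],[0,0,0.6]], "rot": [[0,0,0],[0,0,0],[0,0,0],[0,0,0]]}}

```text
clock: 23.5
eef_pos: [425.4, -234.9, 4.6]
tcp_rot: [3.141, 0.0, 1.564]
contact_force: [-0.5, 0.5, 1.2]
opening: 1.001
grasp_force: 0.0
```

Call:
{"method": "play_rows", "body": {"dp": [[0,0,0],[0,0,0],[0,0,0],[0,0,0],[0,0,0]], "rot": [[0,0,0],[0,0,0],[0,0,0],[0,0,0],[0,0,0]], "fingers": 0}}

```text
clock: 23.92
eef_pos: [425.0, -235.2, 5.0]
tcp_rot: [3.141, 0.0, 1.563]
contact_force: [-11.0, -0.2, 9.3]
opening: 0.295
grasp_force: 7.1
```

Call:
{"method": "play_rows", "body": {"dp": [[0,0,0],[0,0,0],[0,0,0]], "rot": [[0,0,0],[0,0,0],[0,0,0]]}}

```text
clock: 24.17
eef_pos: [425.1, -235.3, 5.1]
tcp_rot: [3.141, 0.0, 1.563]
contact_force: [-1.0, 0.8, 8.6]
opening: 0.277
grasp_force: 59.5
```

Call:
{"method": "play_rows", "body": {"dp": [[0,0,-0.6],[0,0,-1.4],[0,0,-2.3],[0,0,-3.2],[0,0,-4]], "rot": [[0,0,0],[0,0,-0.2],[0,0,-0.4],[0,0,-0.6],[0,0,-0.72]]}}

```text
clock: 24.58
eef_pos: [424.3, -234.8, 166.3]
tcp_rot: [-3.142, -0.0, 1.64]
contact_force: [0.7, -0.1, -4.3]
opening: 0.279
grasp_force: 60.7
```

```bash
python3 - <<'E'
from h import *
from rig import telemetry
s=telemetry.sense(); print(s['eef_pos'],s['tcp_rot'],go(s,[518,125,160],np.pi/2+.069))
E
```

```text
[ 424.27745735 -234.79391166  166.26753064] [-3.14150910e+00 -1.03663065e-04  1.63959595e+00] (array([8.812, 2.956, 0.157]), array([-0.001, -0.001, -0.002]))
```

Call:
{"method": "play_rows", "body": {"dp": [[0.88,0.3,0],[1.76,0.6,0],[2.64,0.89,0],[3.5,1.18,0],[4.4,1.48,0]], "rot": [[0,0,0],[0,0,0],[0,0,0],[0,0,0],[0,0,0]]}}

```text
clock: 25.0
eef_pos: [471.4, -53.9, 164.4]
tcp_rot: [-3.141, 0.0, 1.638]
contact_force: [0.9, -1.3, -3.6]
opening: 0.281
grasp_force: 60.7
```

Call:
{"method": "play_rows", "body": {"dp": [[0.88,0.3,0],[1.76,0.6,0],[2.64,0.89,0],[3.5,1.18,0],[4.4,1.48,0]], "rot": [[0,0,0],[0,0,0],[0,0,0],[0,0,0],[0,0,0]]}}

```text
clock: 25.42
eef_pos: [518.5, 125.8, 164.1]
tcp_rot: [-3.141, 0.0, 1.639]
contact_force: [1.5, -0.5, -3.3]
opening: 0.274
grasp_force: 60.7
```

Call:
{"method": "play_rows", "body": {"dp": [[0,0,0],[0,0,0],[0,0,0]], "rot": [[0,0,0],[0,0,0],[0,0,0]]}}

```text
clock: 25.67
eef_pos: [518.2, 124.0, 163.9]
tcp_rot: [-3.14, 0.001, 1.64]
contact_force: [0.5, 0.5, -3.8]
opening: 0.279
grasp_force: 60.6
```

```bash
python3 - <<'E'
from shot import *
s=telemetry.sense(); p=s['eef_pos']; s,f=shot('w12',[('square',[523.8,41,.068],16),('round',[512,206.5,.068],16),('tube',[p[0],p[1]-1.3,s['tcp_rot'][2]-np.pi/2],p[2]-5.1)])
print(s['eef_pos'],s['tcp_rot'],go(s,[518,125,80],np.pi/2+.069))
E
```

```text
[518.178982   123.98237945 163.86182503] [-3.13998180e+00  5.90075343e-04  1.63957441e+00] (array([2.700e-02, 1.000e-03, 2.097e+00]), array([-0.015,  0.006, -0.002]))
```

View pics/w12.png

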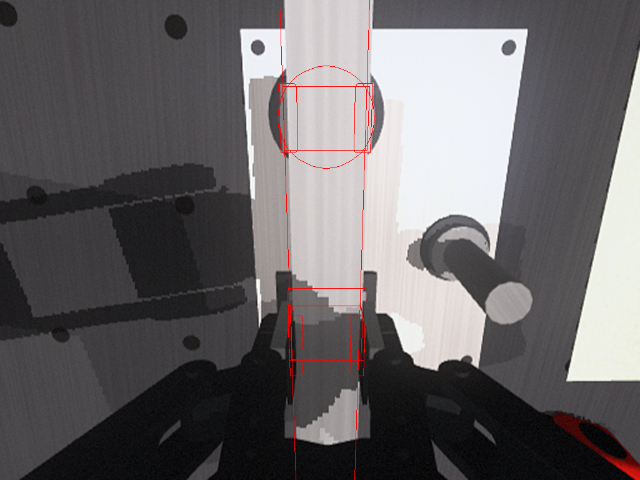

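The tube is held centred over both slots (axis at x≈327 px, same as the round block). The post stands clear at (470,265). I'm lowering it.

Call:
{"method": "play_rows", "body": {"dp": [[0.03,0,0.6],[0.03,0,1.2],[0.03,0,1.8],[0.03,0,2.2],[0.03,0,2.2]], "rot": [[0,0,0],[0,0,0],[0,0,0],[0,0,0],[0,0,0]]}}

```text
clock: 26.13
eef_pos: [516.2, 123.4, 73.4]
tcp_rot: [-3.136, 0.001, 1.637]
contact_force: [-1.2, 0.3, -3.0]
opening: 0.271
grasp_force: 60.4
```

Call:
{"method": "play_rows", "body": {"dp": [[0,0,0.1],[0,0,0.2],[0,0,0.3],[0,0,0.4],[0,0,0.4]], "rot": [[0,0,0],[0,0,0],[0,0,0],[0,0,0],[0,0,0]]}}

```text
clock: 26.55
eef_pos: [518.9, 125.3, 60.3]
tcp_rot: [3.141, -0.0, 1.639]
contact_force: [-0.3, 0.4, -3.9]
opening: 0.278
grasp_force: 60.6
```

Call:
{"method": "play_rows", "body": {"dp": [[0,0,0.08],[0,0,0.16],[0,0,0.24],[0,0,0.3],[0,0,0.3]], "rot": [[0,0,0],[0,0,0],[0,0,0],[0,0,0],[0,0,0]]}}

```text
clock: 26.97
eef_pos: [518.6, 125.3, 47.8]
tcp_rot: [-3.141, 0.0, 1.639]
contact_force: [0.1, -0.8, -3.9]
opening: 0.276
grasp_force: 60.6
```

Call:
{"method": "play_rows", "body": {"dp": [[0,0,0.02],[0,0,0.04],[0,0,0.04]], "rot": [[0,0,0],[0,0,0],[0,0,0]]}}

```text
clock: 27.22
eef_pos: [519.0, 125.4, 46.7]
tcp_rot: [3.142, -0.0, 1.639]
contact_force: [-0.5, 0.4, -3.9]
opening: 0.279
grasp_force: 60.6
```

Call:
{"method": "play_rows", "body": {"dp": [[0,0,0.02],[0,0,0.03],[0,0,0.03]], "rot": [[0,0,0],[0,0,0],[0,0,0]]}}

```text
clock: 27.47
eef_pos: [519.1, 125.4, 46.2]
tcp_rot: [3.141, -0.0, 1.639]
contact_force: [-2.7, -1.0, 4.5]
opening: 0.278
grasp_force: 61.6
```

Call:
{"method": "play_rows", "body": {"dp": [[0,0,0],[0,0,0],[0,0,0],[0,0,0]], "rot": [[0,0,0],[0,0,0],[0,0,0],[0,0,0]], "fingers": 0.75}}

```text
clock: 27.8
eef_pos: [519.1, 125.4, 45.7]
tcp_rot: [3.141, -0.0, 1.639]
contact_force: [0.4, -0.1, -0.1]
opening: 0.747
grasp_force: 0.0
```

Call:
{"method": "play_rows", "body": {"dp": [[0,0,-0.4],[0,0,-1.2],[0,0,-2.1],[0,0,-3],[0,0,-4]], "rot": [[0,0,0],[0,0,0],[0,0,0],[0,0,0],[0,0,0]]}}

```text
clock: 28.22
eef_pos: [518.2, 125.2, 206.6]
tcp_rot: [-3.14, 0.0, 1.639]
contact_force: [0.9, -0.6, -0.4]
opening: 0.748
grasp_force: 0.0
```

Call:
{"method": "play_rows", "body": {"dp": [[-0.8,0,0],[-1.6,0,0],[-2.4,0,0],[-3.2,0,0],[-3.2,0,0]], "rot": [[0,0,0],[0,0,0],[0,0,0],[0,0,0],[0,0,0]]}}

```text
clock: 28.63
eef_pos: [527.9, -6.6, 205.8]
tcp_rot: [3.141, 0.002, 1.636]
contact_force: [-0.0, 0.9, 0.5]
opening: 0.745
grasp_force: 0.0
```

Call:
{"method": "play_rows", "body": {"dp": [[-0.8,0,0],[-1.6,0,0],[-2.4,0,0],[-2.4,0,0],[-2.4,0,0]], "rot": [[0,0,0],[0,0,0],[0,0,0],[0,0,0],[0,0,0]]}}

```text
clock: 29.05
eef_pos: [534.1, -99.1, 205.4]
tcp_rot: [-3.142, -0.0, 1.636]
contact_force: [0.2, -0.4, 0.6]
opening: 0.75
grasp_force: 0.0
```

```bash
python3 - <<'E'
from shot import *
s=telemetry.sense(); f=optics.grab_frame('top'); pickle.dump(f,open('top2.pkl','wb')); im=f['color'].astype(int)
print(s['eef_pos'],s['contact_force'])
# tube along its axis in the top view: brightness at z=66 along and across
c=np.array([518,123.7]);u=np.array([-.068,.998]);v=np.array([.998,.068])
for lab,d,r in (('along',u,range(-150,151,6)),('across+40',v,range(-40,41,3)),('across-40',v,range(-40,41,3))):
    o=40*u if '+' in lab else -40*u if '-' in lab else 0
    q=w2p(f,[[*(c+o+d*k),66] for k in r]).round().astype(int); print(lab,list(zip(r,[int(im[b,a].min()) for a,b in q])))
E
```

```text
[534.12162562 -99.10686379 205.44082544] [ 0.21289825 -0.42910845  0.57049247]
along [(-150, 77), (-144, 145), (-138, 209), (-132, 208), (-126, 86), (-120, 183), (-114, 183), (-108, 182), (-102, 182), (-96, 181), (-90, 181), (-84, 180), (-78, 179), (-72, 179), (-66, 179), (-60, 178), (-54, 178), (-48, 178), (-42, 178), (-36, 178), (-30, 177), (-24, 178), (-18, 178), (-12, 176), (-6, 177), (0, 177), (6, 176), (12, 175), (18, 175), (24, 176), (30, 174), (36, 174), (42, 172), (48, 171), (54, 171), (60, 169), (66, 169), (72, 170), (78, 170), (84, 168), (90, 168), (96, 169), (102, 167), (108, 166), (114, 189), (120, 207), (126, 75), (132, 74), (138, 74), (144, 72), (150, 72)]
across+40 [(-40, 209), (-37, 208), (-34, 209), (-31, 189), (-28, 144), (-25, 123), (-22, 78), (-19, 59), (-16, 80), (-13, 125), (-10, 175), (-7, 176), (-4, 175), (-1, 174), (2, 174), (5, 175), (8, 173), (11, 162), (14, 123), (17, 73), (20, 83), (23, 121), (26, 175), (29, 207), (32, 209), (35, 209), (38, 208)]
across-40 [(-40, 209), (-37, 207), (-34, 209), (-31, 209), (-28, 204), (-25, 175), (-22, 132), (-19, 131), (-16, 131), (-13, 140), (-10, 164), (-7, 180), (-4, 179), (-1, 178), (2, 179), (5, 180), (8, 181), (11, 188), (14, 199), (17, 199), (20, 200), (23, 208), (26, 208), (29, 208), (32, 209), (35, 210), (38, 208)]
```

```bash
python3 - <<'E'
from fit import *
s,f=pickle.load(open('w5.pkl','rb')); k=1/1.5625
a=p2w(f,np.array([(323,180),(300,145)])*k,24,s); b=p2w(f,np.array([(332,178),(293,135)])*k,14,s)
print('foot centre y',a[0][1]+23,'x',a[1][0]-23,'| seat y',b[0][1]+28,'x',b[1][0]-28)
E
```

```text
foot centre y 111.02493730727102 x 621.6993356364344 | seat y 111.39661555427081 x 623.2134923391462
```

The post is within about 2 mm of its seat centre, and the blocks and tube are within tolerance. I'm handing in.

```bash
python3 -c "
from rig import r
print(r.sign_off())"
```

```text
the job is handed in; nothing more can be done
None
```

The job is handed in, though sign-off gave no verdict: the post, both saddle blocks and the tube are in place and released, the tube's middle measured about 5 mm from midway (20 mm allowed), and the tape and bottle were never approached.

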